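# Seat the winch shaft and hold the ratchet lever at the third click

### The job

Lay the loose steel shaft centred in the two V-notched posts of the winch jig and let go of it; only then take the red lever by its black knob and turn it from its rest by exactly three clicks, which swings the brass keeper over the end of the shaft. The lock is not fitted yet, so the lever springs back as soon as it is let go: finish while still holding it at the third click, without ever reaching a fourth. Leave the grease jar, the wrench and the blue bin alone.

Things in the scene. Friction and masses are not known exactly. Their poses are not given: they have to be found in the camera images.
- shaft: The loose plain steel bar, diameter 22 mm, length 150 mm, about 0.4 kg, a thin dark band near each end; either end may go either way. Origin on its underside at mid-length, x along the bar. It starts level in a low fixed wooden rack, 40 mm high, whose four prongs stand 42 to 58 mm either side of the middle; between them the rack is only 12 mm high.
- shaft_center (a point): Centre of the loose shaft, on its axis at mid-length (41 mm above the table at the start); x runs along the bar. The place to grasp it, across the bar, from above.
- jig: The fixed winch jig: a grey plate 200 x 320 x 12 mm that carries two aluminium V posts, a toothed steel ratchet wheel 122 mm across (62 to 74 mm above the table), the lever, and a green housing 86 mm high for the sprung click roller. Origin on the table under the plate's centre; x along its 200 mm side, y along its 320 mm side, z up. Place and yaw vary.
- cradle (a point): Where the centre of the seated shaft belongs, 95 mm above the table, midway between the two V-notched posts; the bar then lies along this point's y (axes are the jig's). The posts stand 45 mm either side of it along y, each 14 mm thick along y, 58 mm wide over the V, tips about 101 mm above the table. The V flanks are at 45 degrees and centre the bar here.
- hub (a point): A point on the upright turning axis of the lever, 118 mm above the table, 140 mm from the cradle point along the jig's +y. Axes are the jig's.
- knob (a point): Middle of the lever's upright black round knob, diameter 26 mm, from 87 to 144 mm above the table; this point is 118 mm above the table and 130 mm from the hub axis. The red lever bar under it is 22 mm wide, its top 87 mm above the table, ending 7 mm past the knob's axis. The knob may be gripped or pushed from any side and moves on a circle about the hub.
- keeper (a point): Tip of the brass keeper arm, on its underside, 112 mm above the table, 104 mm from the hub axis. The arm, 20 mm wide and 7 mm thick, turns with the lever: clear of the posts at rest, over the shaft's end near the hub, 6 mm above it, after three clicks.
- lever (a joint): Lever angle in rad: 0 at rest on its stop, growing anticlockwise seen from above, to 1.3. A spring pulls it back to 0 from anywhere with about 8 N at the knob. It clicks as it passes 0.28, 0.50, 0.73 (third) and 0.95 (fourth): 29 mm of knob travel apart. Before each click the push rises about 2 N, then drops about 4 N within 8 mm. At the third click means anywhere between the third and the fourth.
- grease: Bystander: a jar with a red lid, 64 mm in diameter, 75 mm tall, loose. Origin under its centre.
- wrench: Bystander: a steel wrench 170 mm long lying flat on the bench near the robot, loose. Origin under its middle.
- bin: Bystander: an open blue bin 120 x 90 x 50 mm, loose. Origin under its centre.
There are look-alikes about, which are no part of the job. What is meant by the shaft is not orange, and is the larger of those in its own colour.

How it is judged:
By the outcome, as a careful person would: the job done as asked, in the order asked, and still so for the second after the job is handed in, while the arm keeps its last pose, push and grip.
It also fails if it takes over 64 s, if anything falls off the work surface, if the arm or the gripper's body presses on something with over 40 N, if the wrist force passes 120 N, or if a joint passes its speed limit or range.

### The arm

A 6-joint arm with a two-finger parallel gripper is mounted at the origin on the work surface. World frame = base frame: x ahead of the robot, y to its left, z up, the work surface at z = 0. Lengths are in m, angles in rad, forces in N, time in s.
With the tool pointing down it reaches from about 0.275 to 0.75 m from the base axis. Payload 10.2 kg.
Tool frame: the origin (TCP) lies at the very end of the fingers, on their centre line; the grasp point (between the pads) lies 19 mm behind it; z points along the fingers, y is the line along which they close (so a half turn about z gives the same grasp; the last joint's range is limited). The gripper opens to 88 mm and grips with 3 to 60 N. Pads are 18 mm wide; open, the fingers measure 123 mm over their backs; the gripper's body (75 mm by 187 mm) begins 45 mm behind the grasp point.
Start: joints at [1.06, 0.313, 1.498, -0, 1.331, -0.223], TCP at [0.149, 0.503, 0.213] pointing down, gripper open.
Joint ranges: [-2.94, 2.94], [-0.97, 2.17], [0.19, 2.56], [-1.23, 4.37], [0.02, 3.11], [-2.88, 2.88]. Speed limits (rad/s): [2.39, 2.39, 3.01, 3.14, 3.14, 3.14].

### API

Orientations are given as a unit quaternion [w, x, y, z].
In Python, from rig import robot, vision, order gives the robot as it stands. The module is installed in compiled form; this text tells all that it offers.
- The arm moves only by the shell command python3 -m handwheel 'ROWS' [OPENING] [FORCE]. ROWS is JSON, a list of rows, each an object with "dp": the shift along the world's x, y, z in units of 0.03 m (1.0 is 0.03 m), a list of three; "delta_rot": the turn, a rotation vector about the world's x, y, z in units of 6 degrees (1.0 is 6 degrees), a list of three. A call has 1 to 12 rows; each row shifts and turns the commanded pose from where the row before left it; what a row does not reach is not made up. A row lasts 1/8 s, in which the tool goes at most 62.5 mm and 10.7 degrees, less where a joint would pass 70% of its speed; a pose out of reach is approached as far as the arm can. A call with a number of a shift or a turn outside -1 to 1 is refused whole. A call with a gripper value outside its range is refused whole. OPENING is the opening, from -1 (shut) to 1 (fully open), so that 0 is half open, set as the call begins (- or left out, the last holds). The fingers move at their own pace and stop on an object; FORCE is the grip in N (left out, the last holds). Time passes only in rows, so rows that do not move let the fingers close. It gives the time, the measured TCP pose, the force, the opening and the grip force at its end, in the units of the state.
- robot.get_state(): the state, without advancing time (a new reading comes with each control period).
- vision.grab_frame(name): name is "scene" or "top" or "wrist"; returns (picture, depth): 420x560x3 uint8, blue, green, red; 420x560 float32, m along the optical axis (not along the pixel's ray), 0 where there is no reading.
- vision.camera_params(name): a dict with "camera_matrix" (3x3 intrinsics, pixels), "k1" (the pictures are not rectified: a ray, as slopes to the right and down, at radius r is drawn at 1 + k1 r^2 times it, then the intrinsics apply), "rvec" (rotation vector, rad) and "tvec" (3), from world to camera coordinates, as OpenCV has them; the wrist camera has in their place "hand_eye" (4x4, takes a point from camera to tool coordinates, whose origin is the TCP and whose axes are the flange's). Camera axes: x right, y down, z forward; pixel columns grow to the right and rows downward; lengths in m; the calibration is good to about 2 mm. A picture is of the moment at which its call begins: read the wrist's pose just before it. camera_params takes no time and is no camera call.
- order.sign_off(): hands the job in; it is judged then, once.
The state is a dict: "t": time; "joint_pos": joint angles; "joint_vel": joint speeds; "joint_efforts": joint torques, N m; "eef_pos": TCP position; "ee_rot": TCP orientation; "contact_force": force on the tool from outside, world axes, zero at the start; "torque": the same for the moment, N m; "gripper_width": finger opening in m; "grip_force": force on a finger pad.
Only numpy, scipy, OpenCV 4.12 (cv2) and the standard library are available. Lean on these libraries where they do the work, as an engineer would, in place of code of your own. Each camera call takes 0.05 s, during which the arm holds its last target. There are 200 camera calls.

## Working session

There is one attempt and no reset: what is moved stays moved. The work goes in short steps, Python scripts to look and compute and a shell command to move; the robot and the scene stay as the last step left them, time stands still between calls to the robot, and variables do not carry over. Pictures are saved under pics/ and viewed, at most 10 in all, crops included, and the job is handed in when it is done.

```bash
mkdir -p pics; cat > h.py <<'E'
import numpy as np, cv2
from rig import robot, vision, order
def save(name):
    im,d=vision.grab_frame(name); np.savez(f'pics/{name}.npz',im=im,d=d); return im,d
def load(name):
    f=np.load(f'pics/{name}.npz'); return f['im'],f['d']
def ext(name,st=None):
    p=vision.camera_params(name)
    if 'rvec' in p:
        R=cv2.Rodrigues(np.array(p['rvec'],float))[0]; t=np.array(p['tvec'],float).ravel(); return p,R.T,-R.T@t
    w,x,y,z=st['ee_rot']; from scipy.spatial.transform import Rotation as Ro
    T=np.eye(4);T[:3,:3]=Ro.from_quat([x,y,z,w]).as_matrix();T[:3,3]=st['eef_pos']
    M=T@np.array(p['hand_eye']); return p,M[:3,:3],M[:3,3]
def rays(name,uv,st=None):
    p,R,c=ext(name,st); K=np.array(p['camera_matrix'])
    s=cv2.undistortPoints(np.array(uv,float).reshape(-1,1,2),K,np.array([p['k1'],0,0,0,0.])).reshape(-1,2)
    return c,(R@np.c_[s,np.ones(len(s))].T).T
def onz(name,uv,z,st=None):
    c,d=rays(name,uv,st); return c+d*((z-c[2])/d[:,2])[:,None]
def cloud(name,d,st=None):
    h,w=d.shape; uv=np.stack(np.meshgrid(np.arange(w),np.arange(h)),-1).reshape(-1,2)
    c,r=rays(name,uv,st); return (c+r*d.reshape(-1,1)).reshape(h,w,3)
E
python3 - <<'E'
from h import *
for n in('scene','top'):
    im,d=save(n); cv2.imwrite(f'pics/{n}1.png',im)
    p,R,c=ext(n); print(n,c,R[:,2],p['k1'])
print(robot.get_state())
E
```

```text
scene [0.99862528 0.21676652 0.8227416 ] [-0.49609551 -0.27611625 -0.82319443] -0.08226521390616182
top [ 0.42525989 -0.04233473  1.15782904] [ 1.34976767e-01  1.47515986e-04 -9.90848753e-01] 0.011817016557651458
{'t': 0.1, 'joint_pos': array([ 1.05958568e+00,  3.13386520e-01,  1.49833795e+00, -1.62465219e-05,
        1.33100537e+00, -2.23408880e-01]), 'joint_vel': array([-0.00111953, -0.00108845, -0.00344531, -0.00074816, -0.00027831,
       -0.00036115]), 'joint_efforts': array([ 2.90308504e-03, -4.02817726e+01, -2.52643114e+01,  6.95943413e-02,
        3.42600793e-02, -2.77871226e-05]), 'eef_pos': array([0.14891655, 0.50318241, 0.21223089]), 'ee_rot': array([-1.96821476e-04,  1.43402823e-01,  9.89664239e-01, -5.33498801e-04]), 'contact_force': array([ 0.33827103, -0.84012985, -0.6493125 ]), 'torque': array([-0.005593  , -0.03910354, -0.02560184]), 'grip_force': 0.0, 'gripper_width': 0.0880788507203397}
```

View pics/top1.png

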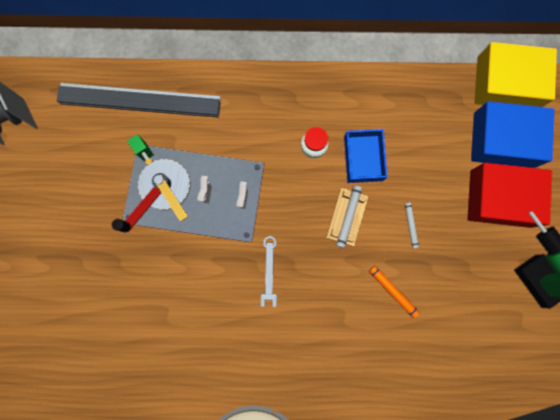

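View pics/scene1.png

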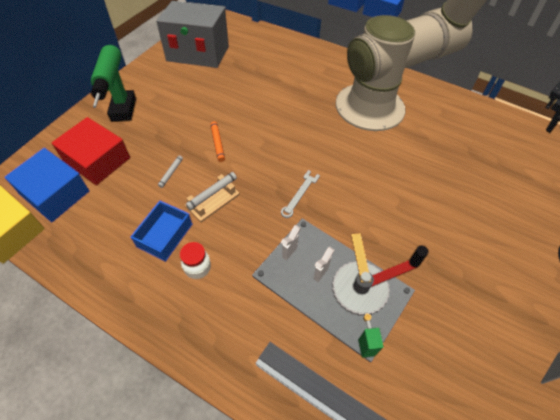

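Candidates for the shaft in the top view are the bar in the rack (349,216), the small grey bar (412,225) and the orange bar (393,291). I choose the rack bar because it is grey and the larger of the two grey ones. Jig features in the top view are the plate at (195,193), hub (160,181), knob (121,225) and posts (204,189) and (241,194).

```bash
python3 - <<'E'
from h import *
im,d=load('top')
a=cv2.resize(im[170:265,315:435],None,fx=4,fy=4,interpolation=cv2.INTER_CUBIC)
b=cv2.resize(im[130:250,100:275],None,fx=3.2,fy=3.2,interpolation=cv2.INTER_CUBIC)
o=np.zeros((384,800,3),np.uint8); b=cv2.resize(b,(420,288)); a=cv2.resize(a,(380,301))
o[:288,:420]=b; o[:301,420:]=a; cv2.imwrite('pics/crop1.png',o)
hsv=cv2.cvtColor(im,cv2.COLOR_BGR2HSV)
P=cloud('top',d)
# shaft: grey pixels in rack area
def rect(m,z,lab,name='top'):
    cs,_=cv2.findContours(m.astype(np.uint8),cv2.RETR_EXTERNAL,cv2.CHAIN_APPROX_NONE)
    c=max(cs,key=cv2.contourArea); r=cv2.minAreaRect(c); bx=cv2.boxPoints(r)
    w=onz(name,bx,z); ctr=w.mean(0); e=[w[1]-w[0],w[2]-w[1]]; L=[np.linalg.norm(x) for x in e]; l=e[int(np.argmax(L))]
    print(lab,'px',r,'ctr',ctr.round(4),'L',np.round(L,4),'yaw',np.degrees(np.arctan2(l[1],l[0])).round(2)); return w
def roi(x0,y0,x1,y1):
    m=np.zeros(d.shape,bool); m[y0:y1,x0:x1]=1; return m
S=hsv[...,1];V=hsv[...,2];H=hsv[...,0]
rect((S<70)&roi(320,175,380,260),0.041,'shaft')
rect((S<70)&roi(395,190,430,260),0.01,'small')
plate=(S<90)&roi(115,135,275,250)
rect(plate,0.012,'plate')
rect((S>150)&((H<8)|(H>172))&roi(100,160,170,240),0.087,'lever')
rect((V<40)&roi(100,205,140,240),0.144,'knob')
rect((S>120)&(H>18)&(H<32)&(V>150)&roi(150,170,195,225),0.119,'keeper')
z=P[...,2]
m=roi(190,165,260,220)&(z>0.06)
n,lab,st,cc=cv2.connectedComponentsWithStats(m.astype(np.uint8))
for i in range(1,n):
    if st[i,4]>20: q=P[lab==i]; print('post',cc[i],st[i,4],q.mean(0).round(4),q.min(0).round(3),q.max(0).round(3))
m=roi(100,205,135,240)&(z>0.12); q=P[m]; print('knob pts',q.mean(0),m.sum())
m=roi(145,165,175,200)&(z>0.1)&(S<80); q=P[m]; print('hub pts',q.mean(0),m.sum(),q[:,2].max())
# scene cross check
im2,d2=load('scene'); P2=cloud('scene',d2); z2=P2[...,2]
h2=cv2.cvtColor(im2,cv2.COLOR_BGR2HSV)
m=np.zeros(d2.shape,bool); m[160:220,180:245]=1
m&=(h2[...,1]<70)&(z2>0.03); q=P2[m]; print('shaft scene',q.mean(0),q[:,2].max(),m.sum())
m=np.zeros(d2.shape,bool); m[240:275,405:435]=1; m&=z2>0.13; q=P2[m]; print('knob scene',q.mean(0),m.sum())
m=np.zeros(d2.shape,bool); m[215:280,270:340]=1; m&=(z2>0.06)
n,lab,st,cc=cv2.connectedComponentsWithStats(m.astype(np.uint8))
for i in range(1,n):
    if st[i,4]>20: q=P2[lab==i]; print('post2',cc[i],st[i,4],q.mean(0).round(4),q.min(0).round(3),q.max(0).round(3))
E
```

```text
shaft px ((348.8398742675781, 216.15724182128906), (8.97989273071289, 63.033626556396484), 16.46001434326172) ctr [ 0.567  -0.2205  0.041 ] L [0.1522 0.0215] yaw -16.66
small px ((411.2359924316406, 225.04798889160156), (45.258018493652344, 6.350433826446533), 79.69515228271484) ctr [ 0.5508 -0.3773  0.01  ] L [0.0157 0.1103] yaw -171.28
plate px ((188.79998779296875, 195.4000244140625), (139.1586151123047, 87.39839172363281), 8.130102157592773) ctr [0.6178 0.168  0.012 ] L [0.2175 0.3471] yaw -97.54
lever px ((142.08792114257812, 207.30516052246094), (9.219358444213867, 48.504398345947266), 40.23636245727539) ctr [0.5751 0.2596 0.087 ] L [0.1095 0.0217] yaw -37.8
knob px ((121.02942657470703, 225.38238525390625), (16.73495864868164, 9.45888900756836), 14.03624439239502) ctr [0.527 0.287 0.144] L [0.0203 0.0364] yaw -103.28
keeper px ((171.87722778320312, 200.47227478027344), (43.03093719482422, 9.344877243041992), 57.7243537902832) ctr [0.5868 0.1856 0.119 ] L [0.0207 0.0978] yaw -146.22
post [203.70792079 188.53465347] 202 [0.6167 0.1175 0.1058] [ 0.425 -0.042  0.061] [0.648 0.131 1.158]
post [242.15254237 193.96610169] 177 [0.608  0.0314 0.0916] [0.58  0.022 0.06 ] [0.637 0.042 0.104]
knob pts [0.52110097 0.26789937 0.22033881] 155
hub pts [0.63056412 0.21068396 0.13784356] 173 1.157829042728276
shaft scene [ 0.56878664 -0.21418569  0.05090748] 0.8227416029763839 449
knob scene [0.53325171 0.29653319 0.14547026] 158
post2 [290.90871369 237.64315353] 241 [0.6077 0.0374 0.089 ] [0.575 0.024 0.06 ] [0.999 0.217 0.823]
post2 [324.33191489 259.75744681] 235 [0.62   0.1258 0.0899] [0.588 0.114 0.06 ] [0.999 0.217 0.823]
post2 [337.10869565 275.13043478] 46 [0.6473 0.1661 0.1061] [0.616 0.158 0.068] [0.999 0.217 0.823]
```

View pics/crop1.png

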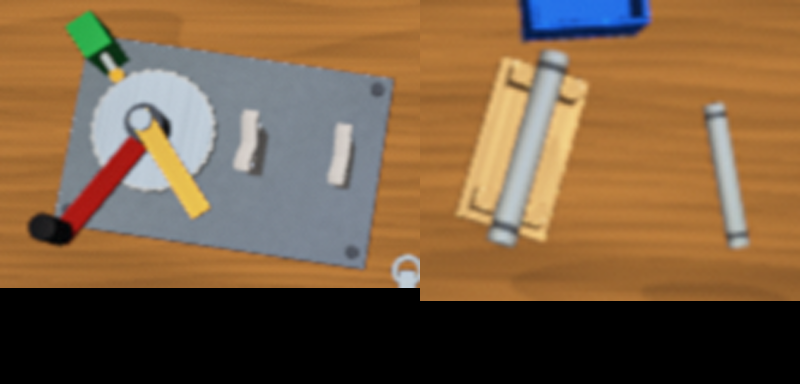

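The crop confirms it: the larger grey bar with two dark bands lies in the wooden rack, and its length and diameter (152 x 21 mm) match. The gripper yaw already suits it, so I move over the shaft.

```bash
python3 -m handwheel '[{"dp":[0.58,-1,0],"delta_rot":[0,0,0]},{"dp":[0.58,-1,0],"delta_rot":[0,0,0]},{"dp":[0.58,-1,0],"delta_rot":[0,0,0]},{"dp":[0.58,-1,0],"delta_rot":[0,0,0]},{"dp":[0.58,-1,0],"delta_rot":[0,0,0]},{"dp":[0.58,-1,0],"delta_rot":[0,0,0]},{"dp":[0.58,-1,0],"delta_rot":[0,0,0]},{"dp":[0.58,-1,0],"delta_rot":[0,0,0]},{"dp":[0.58,-1,0],"delta_rot":[0,0,0]},{"dp":[0.58,-1,0],"delta_rot":[0,0,0]},{"dp":[0.58,-1,0],"delta_rot":[0,0,0]},{"dp":[0.58,-1,0],"delta_rot":[0,0,0]}]' 1 && python3 -m handwheel '[{"dp":[0.58,-1,0],"delta_rot":[0,0,0]},{"dp":[0.58,-1,0],"delta_rot":[0,0,0]},{"dp":[0.58,-1,0],"delta_rot":[0,0,0]},{"dp":[0.58,-1,0],"delta_rot":[0,0,0]},{"dp":[0.58,-1,0],"delta_rot":[0,0,0]},{"dp":[0.58,-1,0],"delta_rot":[0,0,0]},{"dp":[0.58,-1,0],"delta_rot":[0,0,0]},{"dp":[0.58,-1,0],"delta_rot":[0,0,0]},{"dp":[0.58,-1,0],"delta_rot":[0,0,0]},{"dp":[0.58,-1,0],"delta_rot":[0,0,0]},{"dp":[0.58,-1,0],"delta_rot":[0,0,0]},{"dp":[0.58,-1,0],"delta_rot":[0,0,0]}]'
python3 - <<'E'
from h import *
import pickle
st=robot.get_state(); im,d=save('wrist'); pickle.dump(st,open('pics/st.pkl','wb')); cv2.imwrite('pics/wrist1.png',im)
h=cv2.cvtColor(im,cv2.COLOR_BGR2HSV); z=cloud('wrist',d,st)[...,2]
m=((h[...,1]<70)&(z>0.03)&(z<0.06)).astype(np.uint8)
cs,_=cv2.findContours(m,cv2.RETR_EXTERNAL,cv2.CHAIN_APPROX_NONE)
for c in cs:
    if cv2.contourArea(c)>300:
        r=cv2.minAreaRect(c);w=onz('wrist',cv2.boxPoints(r),0.041,st); print(r,w.mean(0),w.round(4).tolist())
        e=w[1]-w[0],w[2]-w[1]; print([(np.linalg.norm(x),np.degrees(np.arctan2(x[1],x[0]))) for x in e])
E
```

```text
t: 1.6
eef_pos: [0.3582, 0.1423, 0.2126]
ee_rot: [-0.0, 0.143, 0.99, -0.0]
contact_force: [0.2, 0.3, 0.0]
gripper_width: 0.0884
grip_force: 0.0
t: 3.1
eef_pos: [0.567, -0.2175, 0.2123]
ee_rot: [-0.0, 0.143, 0.99, 0.0]
contact_force: [0.5, -0.2, 0.2]
gripper_width: 0.0884
grip_force: 0.0
((496.8693542480469, 153.75709533691406), (28.17368507385254, 45.99411392211914), 20.095232009887695) [0.60374004 0.03168701 0.041     ] [[0.6157, 0.0071, 0.041], [0.5724, 0.0281, 0.041], [0.5911, 0.0558, 0.041], [0.6357, 0.0357, 0.041]]
[(np.float64(0.048072025355572964), np.float64(154.1471063522595)), (np.float64(0.033410716681481364), np.float64(55.94789490351458))]
((271.5, 181.5), (131.0, 19.0), 90.0) [ 0.56735232 -0.21987019  0.041     ] [[0.4912, -0.2078, 0.041], [0.497, -0.1884, 0.041], [0.6439, -0.2306, 0.041], [0.6373, -0.2528, 0.041]]
[(np.float64(0.0202578736572586), np.float64(73.50923505283768)), (np.float64(0.1528202170304082), np.float64(-16.029932347421855))]
```

View pics/wrist1.png

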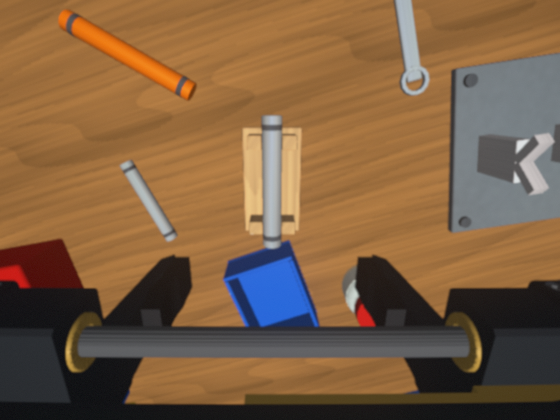

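The wrist view shows the shaft upright at (271,181), in agreement with the top view to 1 mm, with the bin clear of the fingers. I descend and grip.

```bash
python3 -m handwheel '[{"dp":[0.01,-0.08,-1],"delta_rot":[0,0,0]},{"dp":[0,0,-1],"delta_rot":[0,0,0]},{"dp":[0,0,-1],"delta_rot":[0,0,0]},{"dp":[0,0,-1],"delta_rot":[0,0,0]},{"dp":[0,0,-1],"delta_rot":[0,0,0]},{"dp":[0,0,-1],"delta_rot":[0,0,0]},{"dp":[0,0,-0.34],"delta_rot":[0,0,0]},{"dp":[0,0,0],"delta_rot":[0,0,0]}]' 1 30 && python3 -m handwheel '[{"dp":[0,0,0],"delta_rot":[0,0,0]},{"dp":[0,0,0],"delta_rot":[0,0,0]},{"dp":[0,0,0],"delta_rot":[0,0,0]},{"dp":[0,0,0],"delta_rot":[0,0,0]},{"dp":[0,0,0],"delta_rot":[0,0,0]},{"dp":[0,0,0],"delta_rot":[0,0,0]}]' -1 40
```

```text
t: 4.15
eef_pos: [0.5669, -0.219, 0.0225]
ee_rot: [-0.0, 0.143, 0.99, 0.0]
contact_force: [-0.0, -0.8, -0.6]
gripper_width: 0.0881
grip_force: 0.0
t: 4.9
eef_pos: [0.5669, -0.219, 0.0225]
ee_rot: [0.0, 0.143, 0.99, -0.0]
contact_force: [0.0, 0.3, 0.5]
gripper_width: 0.0303
grip_force: 0.0
```

```bash
python3 -m handwheel '[{"dp":[0,0,0],"delta_rot":[0,0,0]},{"dp":[0,0,0],"delta_rot":[0,0,0]},{"dp":[0,0,0],"delta_rot":[0,0,0]},{"dp":[0,0,0],"delta_rot":[0,0,0]}]' && python3 -m handwheel '[{"dp":[0,0,0.5],"delta_rot":[0,0,0]},{"dp":[0,0,1],"delta_rot":[0,0,0]},{"dp":[0,0,1],"delta_rot":[0,0,0]},{"dp":[0,0,1],"delta_rot":[0,0,0]},{"dp":[0,0,1],"delta_rot":[0,0,0]},{"dp":[0,0,1],"delta_rot":[0,0,0]},{"dp":[0,0,0.5],"delta_rot":[0,0,0]},{"dp":[0,0,0],"delta_rot":[0,0,0]}]'
```

```text
t: 5.4
eef_pos: [0.5685, -0.2199, 0.0259]
ee_rot: [0.002, 0.143, 0.99, -0.001]
contact_force: [-3.9, 1.4, 22.0]
gripper_width: 0.0003
grip_force: 11.1
t: 6.4
eef_pos: [0.5671, -0.2191, 0.2029]
ee_rot: [0.0, 0.143, 0.99, -0.0]
contact_force: [-0.3, 0.9, -0.9]
gripper_width: 0.0008
grip_force: 0.0
```

The shaft slipped out while closing, so I look at it.

```bash
python3 -m handwheel '[{"dp":[0,0,0],"delta_rot":[0,0,0]}]' 1; python3 - <<'E'
from h import *
import pickle
st=robot.get_state(); im,d=save('wrist'); pickle.dump(st,open('pics/st.pkl','wb'))
im2,d2=save('top'); im3,d3=save('scene')
o=np.zeros((600,800,3),np.uint8)
o[:300,:400]=cv2.resize(im,(400,300))
o[:300,400:]=cv2.resize(im3[130:250,120:280],(400,300),interpolation=2)
o[300:,:400]=cv2.resize(im2[150:270,300:460],(400,300),interpolation=2)
cv2.imwrite('pics/look2.png',o)
E
```

```text
t: 6.52
eef_pos: [0.5665, -0.2187, 0.2011]
ee_rot: [-0.001, 0.143, 0.99, 0.0]
contact_force: [-0.4, 0.2, 0.3]
gripper_width: 0.0083
grip_force: 0.0
```

View pics/look2.png

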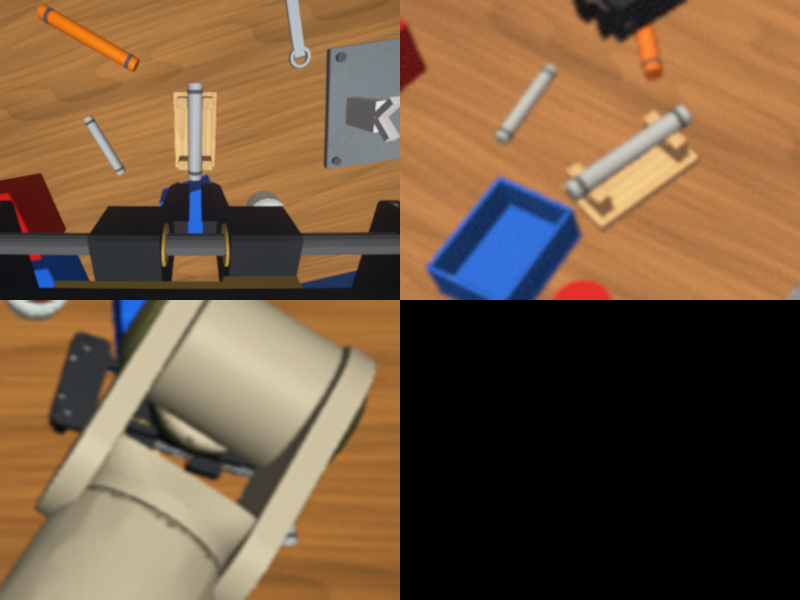

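The shaft is still in the rack and looks unmoved (wrist view about (273,180) full-size, scene crop (630,150)). I check heights and the fingertip frame before retrying.

```bash
python3 - <<'E'
from h import *
import pickle
st=pickle.load(open('pics/st.pkl','rb')); print(st['eef_pos'],st['ee_rot'])
im,d=load('wrist'); P=cloud('wrist',d,st); z=P[...,2]
h=cv2.cvtColor(im,cv2.COLOR_BGR2HSV)
m=(h[...,1]<70)&(z>0.03)&(z<0.07); m[:, :220]=0; m[:,330:]=0; m[260:]=0
q=P[m]; print('bar top z pct',np.percentile(q[:,2],[5,25,50,75,95]),q.mean(0))
r=cv2.minAreaRect(np.argwhere(m)[:,::-1].astype(np.float32)); w=onz('wrist',cv2.boxPoints(r),.041,st); print(r,w.mean(0),w.round(4).tolist())
for v in range(235,330,8):
    print(v,[ (round(float(d[v,u]),3),P[v,u].round(3).tolist()) for u in (262,272,284)])
T=np.array(vision.camera_params('wrist')['hand_eye']); print(T.round(4))
im3,d3=load('scene'); P3=cloud('scene',d3); h3=cv2.cvtColor(im3,cv2.COLOR_BGR2HSV)
m=np.zeros(d3.shape,bool); m[168:215,180:240]=1; m&=(h3[...,1]<70)&(P3[...,2]>.02)&(P3[...,2]<.07)
q=P3[m]; print('scene bar',q.mean(0),np.percentile(q[:,2],[5,50,95]))
r=cv2.minAreaRect(np.argwhere(m)[:,::-1].astype(np.float32)); w=onz('scene',cv2.boxPoints(r),.041); print(r,w.mean(0),w.round(4).tolist())
E
```

```text
[ 0.56651351 -0.21873105  0.20112694] [-1.05373599e-03  1.43384689e-01  9.89666362e-01  4.59968499e-04]
bar top z pct [0.04547281 0.04903574 0.05111191 0.05216233 0.053181  ] [ 0.55967083 -0.21756117  0.05041382]
((272.5, 184.0), (21.0, 136.0), 0.0) [ 0.56752907 -0.21998249  0.041     ] [[0.638, -0.2539, 0.041], [0.4905, -0.2084, 0.041], [0.4966, -0.1877, 0.041], [0.645, -0.23, 0.041]]
235 [(0.36, [0.617, -0.247, 0.041]), (0.347, [0.616, -0.235, 0.053]), (0.361, [0.625, -0.223, 0.04])]
243 [(0.406, [0.643, -0.257, 0.002]), (0.35, [0.625, -0.238, 0.053]), (0.406, [0.652, -0.229, 0.001])]
251 [(0.41, [0.655, -0.26, 0.001]), (0.354, [0.635, -0.241, 0.052]), (0.39, [0.654, -0.231, 0.019])]
259 [(0.158, [0.556, -0.222, 0.231]), (0.381, [0.655, -0.247, 0.03]), (0.158, [0.559, -0.211, 0.232])]
267 [(0.15, [0.556, -0.222, 0.24]), (0.363, [0.656, -0.247, 0.05]), (0.151, [0.56, -0.212, 0.24])]
275 [(0.144, [0.557, -0.222, 0.247]), (0.416, [0.69, -0.257, 0.006]), (0.143, [0.559, -0.212, 0.247])]
283 [(0.14, [0.558, -0.222, 0.252]), (0.419, [0.701, -0.26, 0.007]), (0.142, [0.562, -0.213, 0.25])]
[... 330 characters left out ...]
0.222, 0.272]), (0.437, [0.752, -0.275, 0.005]), (0.123, [0.564, -0.214, 0.271])]
323 [(0.121, [0.563, -0.223, 0.273]), (0.439, [0.764, -0.279, 0.007]), (0.123, [0.567, -0.215, 0.271])]
[[ 1.000e-04 -9.491e-01 -3.151e-01  8.180e-02]
 [ 1.000e+00  1.000e-04 -1.000e-04 -4.000e-04]
 [ 1.000e-04 -3.151e-01  9.491e-01 -1.729e-01]
 [ 0.000e+00  0.000e+00  0.000e+00  1.000e+00]]
scene bar [ 0.56732613 -0.21530341  0.04905152] [0.04203709 0.05006424 0.0533754 ]
((209.47369384765625, 191.258544921875), (9.440329551696777, 60.383140563964844), 53.530765533447266) [ 0.56472346 -0.22066519  0.041     ] [[0.638, -0.2539, 0.041], [0.4787, -0.2143, 0.041], [0.493, -0.1869, 0.041], [0.6492, -0.2276, 0.041]]
```

```bash
python3 - <<'E'
from h import *
import pickle
st=pickle.load(open('pics/st.pkl','rb'))
im,d=load('wrist'); P=cloud('wrist',d,st)
near=(d>0.05)&(d<0.2); near[:, :225]=0; near[:,320:]=0
for u in range(235,312,6):
    v=np.argmax(near[:,u]); print(u,v,P[v,u].round(4),P[v+2,u].round(4),P[v+6,u].round(4))
E
```

```text
235 267 [ 0.552  -0.234   0.2412] [ 0.5518 -0.2336  0.2438] [ 0.5523 -0.2334  0.2468]
241 258 [ 0.5521 -0.2318  0.2328] [ 0.5518 -0.2314  0.2357] [ 0.5517 -0.2309  0.2404]
247 255 [ 0.5528 -0.2291  0.2295] [ 0.5527 -0.2289  0.2321] [ 0.553  -0.2286  0.2361]
253 256 [ 0.555  -0.2267  0.2278] [ 0.5554 -0.2267  0.2293] [ 0.5549 -0.2262  0.2349]
259 256 [ 0.5557 -0.2236  0.2282] [ 0.5559 -0.2236  0.23  ] [ 0.5568 -0.2237  0.2329]
265 256 [ 0.5567 -0.2206  0.2279] [ 0.5569 -0.2206  0.2299] [ 0.5568 -0.2205  0.2345]
271 326 [ 0.5418 -0.2124  0.3041] [ 0.5414 -0.2123  0.3054] [ 0.5418 -0.2124  0.3065]
277 326 [ 0.5424 -0.2109  0.3039] [ 0.5418 -0.2107  0.3055] [ 0.5423 -0.2109  0.3065]
283 256 [ 0.5594 -0.2116  0.2278] [ 0.5592 -0.2116  0.2305] [ 0.5591 -0.2117  0.235 ]
289 256 [ 0.5602 -0.2086  0.2282] [ 0.5603 -0.2087  0.2301] [ 0.5601 -0.2089  0.2347]
295 256 [ 0.5611 -0.2056  0.228 ] [ 0.5613 -0.2057  0.2298] [ 0.5607 -0.2059  0.2354]
301 256 [ 0.5604 -0.2024  0.2312] [ 0.561  -0.2027  0.2321] [ 0.561  -0.203   0.2364]
307 258 [ 0.5621 -0.1997  0.2318] [ 0.5614 -0.1999  0.2352] [ 0.5612 -0.2003  0.2396]
```

The depth image shows the real finger ends about 26 mm above the reported TCP. The slip fits this: the fingers closed at the bar's top, where 0.026 + 0.026 = 0.052. So the true grasp height is the reported z + 0.045, and I retry with reported z near -0.004.

```bash
python3 -m handwheel '[{"dp":[0.02,-0.03,0],"delta_rot":[0,0,0]},{"dp":[0,0,0],"delta_rot":[0,0,0]},{"dp":[0,0,-1],"delta_rot":[0,0,0]},{"dp":[0,0,-1],"delta_rot":[0,0,0]},{"dp":[0,0,-1],"delta_rot":[0,0,0]},{"dp":[0,0,-1],"delta_rot":[0,0,0]},{"dp":[0,0,-0.6],"delta_rot":[0,0,0]},{"dp":[0,0,-0.6],"delta_rot":[0,0,0]},{"dp":[0,0,-0.6],"delta_rot":[0,0,0]},{"dp":[0,0,-0.6],"delta_rot":[0,0,0]},{"dp":[0,0,-0.4],"delta_rot":[0,0,0]},{"dp":[0,0,0],"delta_rot":[0,0,0]}]' 1 30
```

```text
t: 8.18
eef_pos: [0.5672, -0.2197, -0.0023]
ee_rot: [-0.001, 0.143, 0.99, 0.0]
contact_force: [0.0, -0.1, 0.2]
gripper_width: 0.0881
grip_force: 0.0
```

```bash
python3 -m handwheel '[{"dp":[0,0,0],"delta_rot":[0,0,0]},{"dp":[0,0,0],"delta_rot":[0,0,0]},{"dp":[0,0,0],"delta_rot":[0,0,0]},{"dp":[0,0,0],"delta_rot":[0,0,0]},{"dp":[0,0,0],"delta_rot":[0,0,0]},{"dp":[0,0,0],"delta_rot":[0,0,0]},{"dp":[0,0,0],"delta_rot":[0,0,0]},{"dp":[0,0,0],"delta_rot":[0,0,0]},{"dp":[0,0,0],"delta_rot":[0,0,0]}]' -1 40
```

```text
t: 9.3
eef_pos: [0.5675, -0.2199, -0.0015]
ee_rot: [0.0, 0.143, 0.99, 0.0]
contact_force: [-1.0, 0.8, -0.5]
gripper_width: 0.0206
grip_force: 40.0
```

Gripped (20.6 mm). I lift and carry the shaft to beside the jig, turning -81°.

```bash
python3 -m handwheel '[{"dp":[0,0,0.5],"delta_rot":[0,0,0]},{"dp":[0,0,1],"delta_rot":[0,0,0]},{"dp":[0,0,1],"delta_rot":[0,0,0]},{"dp":[0,0,1],"delta_rot":[0,0,0]},{"dp":[0,0,1],"delta_rot":[0,0,0]},{"dp":[0,0,1],"delta_rot":[0,0,-0.5]},{"dp":[0,0.5,0.5],"delta_rot":[0,0,-1]},{"dp":[0,0.5,0],"delta_rot":[0,0,-1]}]' && python3 -m handwheel '[{"dp":[0,0.9,0],"delta_rot":[0,0,-1]},{"dp":[0,0.9,0],"delta_rot":[0,0,-1]},{"dp":[0,0.9,0],"delta_rot":[0,0,-1]},{"dp":[0,0.9,0],"delta_rot":[0,0,-1]},{"dp":[0,0.9,0],"delta_rot":[0,0,-1]},{"dp":[0,0.9,0],"delta_rot":[0,0,-1]},{"dp":[0,0.9,0],"delta_rot":[0,0,-1]},{"dp":[0,0.9,0],"delta_rot":[0,0,-1]},{"dp":[0,0.9,0],"delta_rot":[0,0,-1]},{"dp":[0,0.9,0],"delta_rot":[0,0,-1]},{"dp":[0,0,0],"delta_rot":[0,0,-1]},{"dp":[0,0,0],"delta_rot":[0,0,0]}]'
python3 - <<'E'
from h import *
import pickle
st=robot.get_state(); im,d=save('wrist'); pickle.dump(st,open('pics/st.pkl','wb')); cv2.imwrite('pics/wrist3.png',im)
T=cloud('wrist',d,st)[...,2]
im0,d0=np.load('pics/scene.npz')['im'],None
# scene & wrist cloud of posts
def posts(name,P,lo=.085,hi=.106):
    z=P[...,2]; m=(z>lo)&(z<hi)&(P[...,0]>.56)&(P[...,0]<.67)&(P[...,1]>0)&(P[...,1]<.15)
    n,l,s,c=cv2.connectedComponentsWithStats(m.astype(np.uint8))
    for i in range(1,n):
        if s[i,4]>25:
            q=P[l==i]; print(name,c[i].round(0),s[i,4],'mean',q.mean(0).round(4),'min',q.min(0).round(4),'max',q.max(0).round(4))
posts('wrist',cloud('wrist',d,st))
im3,d3=load('scene'); posts('scene',cloud('scene',d3))
E
```

```text
t: 10.3
eef_pos: [0.5677, -0.1897, 0.1805]
ee_rot: [0.001, 0.273, 0.962, -0.0]
contact_force: [0.3, 0.0, -4.4]
gripper_width: 0.0205
grip_force: 40.0
t: 11.8
eef_pos: [0.5673, 0.0803, 0.1789]
ee_rot: [0.0, 0.751, 0.66, -0.0]
contact_force: [0.0, -0.7, -3.8]
gripper_width: 0.0205
grip_force: 40.0
wrist [311. 151.] 374 mean [0.6048 0.1252 0.0945] min [0.5948 0.1164 0.085 ] max [0.6158 0.1325 0.1042]
wrist [347. 152.] 562 mean [0.6345 0.1208 0.0951] min [0.6224 0.1118 0.0851] max [0.6475 0.1283 0.1044]
wrist [307. 247.] 287 mean [0.5932 0.0386 0.0932] min [0.5843 0.0285 0.085 ] max [0.6031 0.0443 0.1033]
wrist [340. 249.] 475 mean [0.6233 0.0333 0.0943] min [0.6109 0.0238 0.085 ] max [0.6361 0.0409 0.1032]
scene [295. 230.] 80 mean [0.5889 0.0374 0.0939] min [0.5753 0.0289 0.0854] max [0.5997 0.0452 0.1034]
scene [286. 241.] 61 mean [0.6238 0.033  0.0951] min [0.6087 0.0243 0.0854] max [0.6339 0.0404 0.1027]
scene [329. 252.] 83 mean [0.6012 0.1268 0.0936] min [0.5875 0.1191 0.0852] max [0.6134 0.1345 0.102 ]
scene [320. 264.] 61 mean [0.6361 0.1221 0.0952] min [0.6217 0.1142 0.0852] max [0.6451 0.1301 0.1019]
```

View pics/wrist3.png

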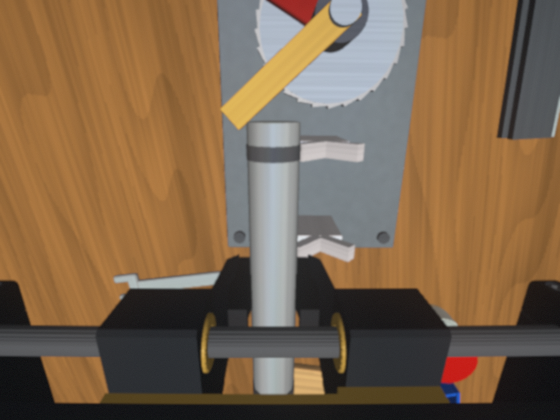

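The wrist view shows the shaft held upright in the picture at column 273 (far end row 122), posts at (330,151) and (325,247), hub (345,10), brass keeper tip (232,118) clear of the shaft's path. I check the hold offset and the hub.

```bash
python3 - <<'E'
from h import *
import pickle
st=pickle.load(open('pics/st.pkl','rb')); im,d=load('wrist'); P=cloud('wrist',d,st)
print(st['eef_pos'])
print('end',onz('wrist',[[248,124],[298,124],[273,121]],.224,st).round(4), 'depth z around', P[126:200:12,273].round(4).tolist())
g=cv2.cvtColor(im,cv2.COLOR_BGR2GRAY)
c=cv2.HoughCircles(g[:40,310:390],cv2.HOUGH_GRADIENT,1.5,30,param1=80,param2=12,minRadius=12,maxRadius=24); print(c, P[4:20:5,345])
# keeper tip
h=cv2.cvtColor(im,cv2.COLOR_BGR2HSV); m=((h[...,1]>120)&(h[...,0]>17)&(h[...,0]<32)&(h[...,2]>150)&(P[...,2]>.1)&(P[...,2]<.13)).astype(np.uint8)
cs,_=cv2.findContours(m,0,1); k=max(cs,key=cv2.contourArea); r=cv2.minAreaRect(k); print(r,onz('wrist',cv2.boxPoints(r),.119,st).round(4).tolist())
# hub & knob from top view first frame is overwritten; use scene
im3,d3=load('scene'); P3=cloud('scene',d3); h3=cv2.cvtColor(im3,cv2.COLOR_BGR2HSV)
m=np.zeros(d3.shape,bool); m[235:285,400:440]=1; m&=(h3[...,2]<60)&(P3[...,2]>.09)&(P3[...,2]<.16)
q=P3[m]; print('knob',q.mean(0),q.min(0),q.max(0)); t=P3[m&(P3[...,2]>.138)]; print('knobtop',t.mean(0),t.min(0),t.max(0))
m=np.zeros(d3.shape,bool); m[262:300,345:380]=1; m&=(P3[...,2]>.122)&(P3[...,2]<.2); t=P3[m]; print('hub top',t.mean(0),t.min(0),t.max(0),m.sum())
E
```

```text
[0.56727127 0.08031072 0.17894734]
end [[0.5676 0.1572 0.224 ]
 [0.5874 0.1547 0.224 ]
 [0.5776 0.1571 0.224 ]] depth z around [[0.5774, 0.1556, 0.2332], [0.5769, 0.1513, 0.233], [0.5763, 0.1469, 0.2333], [0.5757, 0.1422, 0.2325], [0.5751, 0.1377, 0.233], [0.5745, 0.1328, 0.2324], [0.5739, 0.1281, 0.2332]]
[[[35.25  6.75 16.35]]] [[0.63152405 0.21879719 0.12629066]
 [0.6311838  0.21584447 0.12700907]
 [0.63137632 0.21340914 0.12545428]
 [0.63082085 0.21022085 0.12708858]]
((284.4319763183594, 67.05540466308594), (30.681734085083008, 151.86744689941406), 45.64374542236328) [[0.54, 0.1666, 0.119], [0.6222, 0.2226, 0.119], [0.6354, 0.2081, 0.119], [0.5528, 0.1495, 0.119]]
knob [0.53480662 0.29622612 0.1282348 ] [0.51812308 0.28568669 0.09348377] [0.54161511 0.30718582 0.14690148]
knobtop [0.53030378 0.29712627 0.14312833] [0.51812308 0.2860232  0.13815737] [0.54015173 0.30718582 0.14690148]
hub top [0.63080936 0.21773248 0.12560806] [0.61993835 0.20804983 0.12253746] [0.63998191 0.22718465 0.12764836] 82
```

Hub minus 140 mm gives the cradle at (0.612, 0.079), matching the post midpoint (0.6125, 0.0785). I move over and lower.

```bash
python3 -m handwheel '[{"dp":[0.75,-0.05,0],"delta_rot":[0,0,-0.05]},{"dp":[0.75,-0.04,0],"delta_rot":[0,0,0]},{"dp":[0,0,-0.6],"delta_rot":[0,0,0]},{"dp":[0,0,-0.8],"delta_rot":[0,0,0]},{"dp":[0,0,-0.8],"delta_rot":[0,0,0]},{"dp":[0,0,-0.7],"delta_rot":[0,0,0]},{"dp":[0,0,-0.5],"delta_rot":[0,0,0]},{"dp":[0,0,-0.3],"delta_rot":[0,0,0]},{"dp":[0,0,-0.3],"delta_rot":[0,0,0]},{"dp":[0,0,-0.13],"delta_rot":[0,0,0]},{"dp":[0,0,0],"delta_rot":[0,0,0]},{"dp":[0,0,0],"delta_rot":[0,0,0]}]'
```

```text
t: 13.35
eef_pos: [0.6128, 0.0774, 0.0551]
ee_rot: [0.0, 0.753, 0.657, 0.0]
contact_force: [-0.7, -0.3, -4.6]
gripper_width: 0.0206
grip_force: 40.0
```

```bash
python3 -m handwheel '[{"dp":[0,0,-0.1],"delta_rot":[0,0,0]},{"dp":[0,0,0],"delta_rot":[0,0,0]}]' && python3 -m handwheel '[{"dp":[0,0,-0.05],"delta_rot":[0,0,0]},{"dp":[0,0,0],"delta_rot":[0,0,0]}]'
```

```text
t: 13.6
eef_pos: [0.6128, 0.0774, 0.0526]
ee_rot: [0.0, 0.753, 0.657, 0.0]
contact_force: [-3.5, 0.3, 4.5]
gripper_width: 0.0207
grip_force: 40.0
t: 13.85
eef_pos: [0.6129, 0.0774, 0.0525]
ee_rot: [0.001, 0.753, 0.658, 0.001]
contact_force: [-9.1, -1.0, 15.3]
gripper_width: 0.0205
grip_force: 40.1
```

Seated. I ease off the side load, then release and retract upward.

```bash
python3 -m handwheel '[{"dp":[-0.04,0,0.04],"delta_rot":[0,0,0]},{"dp":[0,0,0],"delta_rot":[0,0,0]}]' && python3 -m handwheel '[{"dp":[0,0,0],"delta_rot":[0,0,0]},{"dp":[0,0,0],"delta_rot":[0,0,0]},{"dp":[0,0,0],"delta_rot":[0,0,0]},{"dp":[0,0,0],"delta_rot":[0,0,0]},{"dp":[0,0,0],"delta_rot":[0,0,0]},{"dp":[0,0,0],"delta_rot":[0,0,0]},{"dp":[0,0,0],"delta_rot":[0,0,0]}]' 0.6 && python3 -m handwheel '[{"dp":[0,0,0.4],"delta_rot":[0,0,0]},{"dp":[0,0,0.8],"delta_rot":[0,0,0]},{"dp":[0,0,1],"delta_rot":[0,0,0]},{"dp":[0,0,1],"delta_rot":[0,0,0]},{"dp":[0,0,1],"delta_rot":[0,0,0]},{"dp":[0,0,0],"delta_rot":[0,0,0]}]'
python3 - <<'E'
from h import *
import pickle
st=robot.get_state(); im,d=save('wrist'); pickle.dump(st,open('pics/st.pkl','wb')); im3,d3=save('scene')
P=cloud('wrist',d,st); h=cv2.cvtColor(im,cv2.COLOR_BGR2HSV)
P3=cloud('scene',d3)
for n,Q in(('w',P),('s',P3)):
    x,y,z=Q[...,0],Q[...,1],Q[...,2]
    u=(x-.612)*.9907-(y-.0785)*.1357; v=(x-.612)*.1357+(y-.0785)*.9907
    m=(abs(u)<.007)&(abs(v)<.1)&(z>.1)&(z<.112)
    print(n,m.sum(),'u',u[m].mean(),'v',np.percentile(v[m],[0.5,50,99.5]),'z',np.percentile(z[m],[5,50,95]))
o=np.zeros((420,800,3),np.uint8); o[:,:400]=cv2.resize(im,(400,420)); o[:300,400:]=cv2.resize(im3[200:350,250:450],(400,300),interpolation=2); cv2.imwrite('pics/look4.png',o)
E
```

```text
t: 14.1
eef_pos: [0.6126, 0.0774, 0.0524]
ee_rot: [0.001, 0.754, 0.657, 0.001]
contact_force: [2.8, 1.0, 4.9]
gripper_width: 0.0207
grip_force: 40.0
t: 14.98
eef_pos: [0.6113, 0.0774, 0.0513]
ee_rot: [-0.0, 0.754, 0.657, -0.0]
contact_force: [1.0, -0.5, -0.3]
gripper_width: 0.0708
grip_force: 0.0
t: 15.72
eef_pos: [0.6123, 0.0774, 0.1802]
ee_rot: [0.002, 0.753, 0.657, 0.002]
contact_force: [0.5, -0.3, 0.2]
gripper_width: 0.0709
grip_force: 0.0
w 2819 u 1.0081749571878692e-05 v [-0.07178588  0.01202331  0.07598346] z [0.10333662 0.105913   0.10741636]
s 368 u 0.0015405005304265711 v [-0.07088861  0.0178392   0.07742132] z [0.10096542 0.10465102 0.10715791]
```

View pics/look4.png

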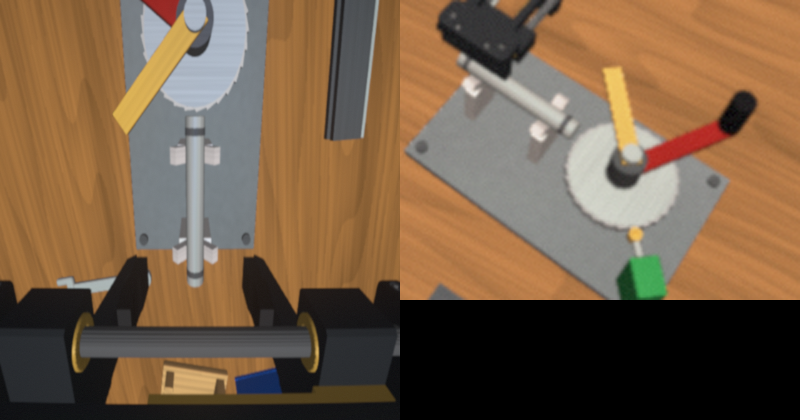

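The view shows the shaft seated in both V posts, at (195,155) and (195,250), released, with the keeper still at rest. I check centring against the posts in the same picture while moving over the knob.

```bash
python3 - <<'E'
from h import *
import pickle
st=pickle.load(open('pics/st.pkl','rb'))
for n,s in(('wrist',st),('scene',None)):
    im,d=load(n); Q=cloud(n,d,s)
    x,y,z=Q[...,0],Q[...,1],Q[...,2]
    u=(x-.612)*.9907-(y-.0785)*.1357; v=(x-.612)*.1357+(y-.0785)*.9907
    for sg in(-1,1):
        m=(abs(u)>.016)&(abs(u)<.03)&(abs(v-sg*.045)<.02)&(z>.093)&(z<.106)
        print(n,sg,m.sum(),'u',np.percentile(u[m],[2,98]).round(4),'v',np.percentile(v[m],[2,50,98]).round(4))
    m=(abs(u)<.009)&(abs(v)<.1)&(z>.098)&(z<.112); print('bar v',v[m].min(),v[m].max())
E
python3 -m handwheel '[{"dp":[-0.27,0.73,0.2],"delta_rot":[0,0,1]},{"dp":[-0.27,0.73,0],"delta_rot":[0,0,1]},{"dp":[-0.27,0.73,0],"delta_rot":[0,0,1]},{"dp":[-0.27,0.73,0],"delta_rot":[0,0,1]},{"dp":[-0.27,0.73,0],"delta_rot":[0,0,1]},{"dp":[-0.27,0.73,0],"delta_rot":[0,0,1]},{"dp":[-0.27,0.73,0],"delta_rot":[0,0,1]},{"dp":[-0.27,0.73,0],"delta_rot":[0,0,1]},{"dp":[-0.27,0.73,0],"delta_rot":[0,0,1]},{"dp":[-0.27,0.73,0],"delta_rot":[0,0,1]},{"dp":[0,0,0],"delta_rot":[0,0,0]}]' 1 40
python3 - <<'E'
from h import *
import pickle
st=robot.get_state(); im,d=save('wrist'); pickle.dump(st,open('pics/st.pkl','wb')); cv2.imwrite('pics/wrist5.png',im)
P=cloud('wrist',d,st); x,y,z=P[...,0],P[...,1],P[...,2]
m=(z>.137)&(z<.15)&(x<.58)&(y>.24); q=P[m]; print(m.sum(),np.argwhere(m).mean(0),q.mean(0),q.min(0),q.max(0))
E
```

```text
wrist -1 460 u [-0.0273  0.0296] v [-0.0514 -0.0435 -0.0374]
wrist 1 536 u [-0.0272  0.0292] v [0.0385 0.0454 0.0516]
bar v -0.07391357183356187 0.07603369084213871
scene -1 37 u [0.0166 0.027 ] v [-0.0517 -0.0436 -0.0374]
scene 1 80 u [-0.0274  0.0266] v [0.039  0.0462 0.0528]
bar v -0.07267573994001056 0.07776358791401204
t: 17.2
eef_pos: [0.5294, 0.2971, 0.1821]
ee_rot: [-0.001, 0.323, 0.946, -0.001]
contact_force: [0.6, 0.5, -1.0]
gripper_width: 0.0879
grip_force: 0.0
955 [224.57801047 272.43769634] [0.52738835 0.29780016 0.14430415] [0.51556913 0.28443624 0.13710284] [0.54134918 0.30974427 0.14666601]
```

The bar is within about 1 to 2 mm of the post midpoint. The knob is at (0.528, 0.297), right under the tool. I descend and grip the knob.

```bash
python3 -m handwheel '[{"dp":[-0.03,0,-0.6],"delta_rot":[0,0,0]},{"dp":[0,0,-0.8],"delta_rot":[0,0,0]},{"dp":[0,0,-0.8],"delta_rot":[0,0,0]},{"dp":[0,0,-0.7],"delta_rot":[0,0,0]},{"dp":[0,0,-0.6],"delta_rot":[0,0,0]},{"dp":[0,0,0],"delta_rot":[0,0,0]}]' && python3 -m handwheel '[{"dp":[0,0,0],"delta_rot":[0,0,0]},{"dp":[0,0,0],"delta_rot":[0,0,0]},{"dp":[0,0,0],"delta_rot":[0,0,0]},{"dp":[0,0,0],"delta_rot":[0,0,0]},{"dp":[0,0,0],"delta_rot":[0,0,0]},{"dp":[0,0,0],"delta_rot":[0,0,0]},{"dp":[0,0,0],"delta_rot":[0,0,0]},{"dp":[0,0,0],"delta_rot":[0,0,0]}]' -1 40
```

```text
t: 18.0
eef_pos: [0.529, 0.2956, 0.077]
ee_rot: [-0.001, 0.325, 0.946, -0.001]
contact_force: [0.3, -0.0, 0.4]
gripper_width: 0.0882
grip_force: 0.0
t: 19.0
eef_pos: [0.5293, 0.2963, 0.0783]
ee_rot: [-0.0, 0.324, 0.946, -0.0]
contact_force: [-1.2, -2.5, 1.8]
gripper_width: 0.025
grip_force: 40.0
```

```bash
python3 -m handwheel '[{"dp":[-0.13,-0.19,0],"delta_rot":[0,0,0.5]},{"dp":[-0.13,-0.19,0],"delta_rot":[0,0,0.5]},{"dp":[-0.11,-0.2,0],"delta_rot":[0,0,0.5]},{"dp":[-0.11,-0.2,0],"delta_rot":[0,0,0.5]},{"dp":[-0.09,-0.21,0],"delta_rot":[0,0,0.5]},{"dp":[-0.09,-0.21,0],"delta_rot":[0,0,0.5]},{"dp":[-0.065,-0.215,0],"delta_rot":[0,0,0.5]},{"dp":[-0.065,-0.215,0],"delta_rot":[0,0,0.5]}]'
```

```text
t: 20.0
eef_pos: [0.5064, 0.249, 0.0784]
ee_rot: [0.001, 0.12, 0.993, 0.002]
contact_force: [6.3, 11.8, -5.3]
gripper_width: 0.025
grip_force: 40.0
```

```bash
python3 -m handwheel '[{"dp":[-0.043,-0.222,0],"delta_rot":[0,0,0.5]},{"dp":[-0.043,-0.222,0],"delta_rot":[0,0,0.5]},{"dp":[-0.02,-0.226,0],"delta_rot":[0,0,0.5]},{"dp":[-0.02,-0.226,0],"delta_rot":[0,0,0.5]},{"dp":[0.005,-0.227,0],"delta_rot":[0,0,0.5]},{"dp":[0.005,-0.227,0],"delta_rot":[0,0,0.5]},{"dp":[0.028,-0.225,0],"delta_rot":[0,0,0.5]},{"dp":[0.028,-0.225,0],"delta_rot":[0,0,0.5]},{"dp":[0,0,0],"delta_rot":[0,0,0]}]'
python3 - <<'E'
from h import *
st=robot.get_state(); p=st['eef_pos']; hub=np.array([.6308,.2172])
v=p[:2]-hub; print(p,np.hypot(*v),(np.degrees(np.arctan2(v[1],v[0]))%360-142.1)*np.pi/180,st['contact_force'])
im,d=save('scene'); im2,d2=save('top')
P=cloud('scene',d); h=cv2.cvtColor(im,cv2.COLOR_BGR2HSV)
for n,I,D in(('scene',im,d),('top',im2,d2)):
    P=cloud(n,D); h=cv2.cvtColor(I,cv2.COLOR_BGR2HSV)
    m=((h[...,1]>120)&(h[...,0]>17)&(h[...,0]<32)&(P[...,2]>.105)&(P[...,2]<.13)&(P[...,0]>.5)&(P[...,0]<.7)&(P[...,1]>.08)&(P[...,1]<.23)).astype(np.uint8)
    q=P[m>0]; 
    if len(q)>20:
        c=q[:,:2].mean(0); w=np.linalg.svd(q[:,:2]-c)[2][0]; print(n,len(q),c,np.degrees(np.arctan2(w[1],w[0])),'tip ang from hub',np.degrees(np.arctan2(*(c-hub)[::-1])))
o=np.zeros((420,800,3),np.uint8); o[:300,:400]=cv2.resize(im[190:340,260:460],(400,300),interpolation=2); o[:300,400:]=cv2.resize(im2[120:270,90:290],(400,300),interpolation=2); cv2.imwrite('pics/look6.png',o)
E
```

```text
t: 21.12
eef_pos: [0.5044, 0.1949, 0.0784]
ee_rot: [0.001, -0.089, 0.996, 0.002]
contact_force: [2.5, 10.9, -3.5]
gripper_width: 0.025
grip_force: 40.0
[0.50444929 0.19487561 0.07835148] 0.12830775732858243 0.8363607554498859 [ 2.48454982 10.92154104 -3.54852361]
scene 391 [0.62301912 0.16315714] 81.06455761318175 tip ang from hub -98.1929210122983
top 362 [0.62378117 0.16058081] -97.65972600633616 tip ang from hub -97.06664912358191
```

View pics/look6.png

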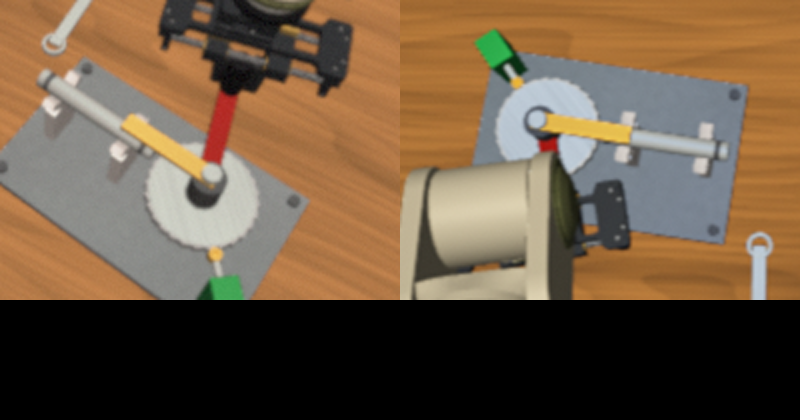

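The keeper (top crop (585,128)) lies along the seated shaft's hub-side end. The lever angle is about 0.83 to 0.84 rad, midway between the third and fourth clicks, and the knob is firmly held.

```bash
python3 -c "
from rig import order
print(order.sign_off())"
```

```text
the job is handed in; nothing more can be done
None
```

The job is handed in at about 21 s: the shaft is in both V posts within about 1–3 mm of centre and released, then the lever was turned to about 0.84 rad (third click, fourth never reached) and is still gripped at 40 N; a first grasp closed on top of the bar and slipped, because the real fingertips sit about 26 mm above the reported TCP, and I corrected for that.

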